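# Seat the ski rest on its locating pins and lock it

## Task

On the waxing bench the loose ski rest lies crooked on top of its two locating pins: nudge its base plate sideways along the bench with your fingertips until both holes drop over the pins and the plate lies flat on the wood, then push the swivel catch by its knob all the way round over the plate's edge to lock it. Do not lift or tip the rest, and keep the whole robot off its fork, because the rubber on it has just been glued. Leave the waxing things on the bench and the table where they are.

Things in the scene. Friction and masses are not known exactly. Their poses are not given: they have to be found in the camera images.
- bench: The waxing bench, fixed: a pale plank 160 mm wide (x) and 720 mm long (y), its flat top 30 mm above the table; lies across in front of the robot, +y to the left. Origin under its centre at table height. A darker worn patch, 130 x 120 mm, centred at x 0, y 50 mm, shows where the loose rest's plate sits when home. A twin rest is bolted down for good at y -275 mm (plate y -335 to -215).
- rest: The loose ski rest, 0.45 to 0.75 kg: bare aluminium base plate 130 (x) by 120 (y) by 6 mm, a black fork in its middle. Origin: centre of the plate's underside, z up. At the start 22 to 42 mm short of home towards bench -y, up to 8 mm off in bench x, yaw up to 0.1 rad off; its -y edge lies on the wood, the rest leans on the pin tops (tilt about 0.1 rad). Slides at 2 to 6 N. Home: level, parallel to the bench.
- fork: Fork of the loose rest, not to be touched: two upright rods at x -30 and +30 mm with rubber sleeves 13.6 mm thick and a saddle between; 74 mm over all in x, 26 mm in y, its top 54 mm above the underside of the base plate. Origin on the middle of the plate's top; fixed to the rest.
- home (a point): Point on the bench top, midway between the two pins: the rest's origin is here when it is home (bench frame x = 0, y = 50 mm, z = 30 mm).
- pin_near (a point): Foot of the steel locating pin nearer the robot (bench x = -48, y = 50 mm), on the bench top. The pins are 8 mm in diameter with round ends and stand 9 mm above the wood, so they show 3 mm above a seated plate. At the start they are hidden under the plate.
- pin_far (a point): Foot of the other locating pin (bench x = +48, y = 50 mm), same size.
- hole_near (a point): Centre of the hole at the rest's x = -48 mm, at the underside of the plate. It belongs over pin_near.
- hole_far (a point): Centre of the hole at the rest's x = +48 mm, at the underside of the plate. It belongs over pin_far.
- catch (a joint): Angle of the swivel catch (rad), a flat steel bar 16 mm wide, 4 mm thick, 52 mm long from its pivot, its underside 8.5 mm above the bench top. At 0 it points to bench -x (the robot); positive is counter-clockwise from above; at its stop, 1.571, it points to bench -y and covers 26 mm of the seated plate. Range -0.4 to 1.571, starts at -0.35 to 0.15, stays where left; about 1.2 N at the knob moves it.
- catch_pivot (a point): Pivot axis of the catch on the bench top (bench x = 0, y = 136 mm, z = 30 mm).
- catch_knob (a point): Middle of the catch's knob, an upright cylinder 14 mm in diameter, 42 mm from the pivot, its top 29.5 mm above the bench top. This point is 20.5 mm above the bench top.
- brush: Bystander: wax brush, wooden back and dark bristles, 46 x 105 x 38 mm, lying on the bench's +y end.
- cork: Bystander: cork block 55 x 36 x 28 mm on the bench, near the far long edge, between the loose rest and the bolted one.
- scraper: Bystander: clear plastic scraper 60 x 140 x 5 mm lying on the table at the robot's right.
- can: Bystander: tin of base cleaner with a red label, 66 mm in diameter, 150 mm tall, beyond the bench.
- roll: Bystander: paper roll standing up, 90 mm in diameter, 110 mm tall, beyond the bench.
- bottle: Bystander: small glass bottle, 38 mm in diameter, 95 mm tall, beyond the bench.
- wax: Bystander: block of wax 34 x 62 x 22 mm on the table at the robot's right.
- iron: Bystander: waxing iron, 55 x 125 mm sole, handle on top 102 mm high, on the table at the robot's left.
Things that resemble listed ones, but are neither listed nor needed, are in the scene too. Leave any blue or purple look-alike of the rest alone.

How it is judged (in metres and radians):
On the way, in this order (a step that is already met when the one before it is completed fails the run):
1. the rest has dropped over both pins and lies flat on the bench (z of rest in the frame of bench below 0.0325 m and angle between the z axis of rest and the z axis of bench, either way round below 0.03 rad and horizontal distance between hole_near and pin_near below 0.005 m and horizontal distance between hole_far and pin_far below 0.005 m), for 0.2 s.
2. the catch is pushed fully round over the seated plate (all of step 1 and value of joint catch above 1.45 rad), for 0.2 s.
At the end, for the whole second after the job is handed in: The rest's base plate lies flat on the bench (within 2.5 mm of the wood and 0.03 rad), each hole centre within 5 mm of its pin, the catch is within 0.12 rad of its stop over the plate's edge (joint above 1.45), and the rest is still (all of step 2 and linear speed of rest below 0.01 m/s); the robot touches nothing.
It fails at once if the rest is lifted (underside centre more than 16 mm above the bench top) (z of rest in the frame of bench above 0.046 m).
It fails at once if the rest is tipped by more than 0.3 rad (angle between rest's own z axis and vertical above 0.3 rad).
It fails at once if the robot touches the glued fork (more than 0.5 N) (contact force between any of the fingers, the arm and fork above 0.5 N).
It fails at once if a bystander is moved by more than 25 mm (distance of any of brush, cork, scraper, can, roll, bottle, wax, iron from where it was at the start of the episode above 0.025 m).
It also fails if it takes over 64 s, if anything falls off the work surface, if the arm or the gripper's body presses on something with over 40 N, if the wrist force passes 120 N, or if a joint passes its speed limit or range.

## Robot

A 6-joint arm with a two-finger parallel gripper is mounted at the origin on the work surface. World frame = base frame: x ahead of the robot, y to its left, z up, the work surface at z = 0. Lengths are in m, angles in degrees, forces in N, time in s.
With the tool pointing down it reaches from about 0.35 to 0.875 m from the base axis. Payload 4.2 kg.
Tool frame: the origin (TCP) lies on the centre line of the jaws, within the pads' length; the fingertips stand 19 mm ahead of it and the grasp point (between the pads) is the TCP; x points along the fingers, y is the direction in which the jaws open and shut, and the axes are right-handed (so a half turn about x gives the same grasp; the last joint's range is limited). The gripper opens to 87 mm and grips with 3 to 60 N. Pads are 19 mm wide; open, the fingers measure 117 mm over their backs; the gripper's body (75 mm by 190 mm) begins 51 mm behind the grasp point.
Start: joints at [-52.792, 22.042, 0.453, 0, -68.411, -14.817], TCP at [0.238, -0.578, 0.242] pointing down, gripper open.
Joint ranges: [-179.83, 179.83], [-69.29, 118.12], [-61.27, 80.66], [-181.25, 117.63], [-171.15, -9.14], [-177.46, 177.46]. Speed limits (degrees/s): [159.86, 159.86, 180, 180, 180, 180].

## Interface

Orientations are given as a 3x3 rotation matrix whose columns are the frame's x, y, z axes.
In Python, from station import r, viewer, job, spotter gives the robot as it stands.
- The arm moves only by the tool play_rows, never from a script. Its argument "commands" is a list of rows, each an object of numbers: "fingers": the gripper command: -1 is fully open, 1 is shut, values between are in proportion; "tx", "ty", "tz": the shift along the tool's x, y, z normalised to -1 to 1, where 1 is 750 mm; "ax", "ay", "az": the turn, a rotation vector about the tool's x, y, z normalised to -1 to 1, where 1 is pi rad. In form: [{"fingers": .., "tx": .., "ty": .., "tz": .., "ax": .., "ay": .., "az": ..}, ...]. A call has 1 to 5 rows; each row is the pose to reach, as a shift and turn from the pose commanded when the call began, along the tool's axes at that moment, turning the shorter way round; what a row does not reach only later rows make up. A row lasts 1/12 s, in which the tool goes at most 41.7 mm and 7.16 degrees, less where a joint would pass 70% of its speed; a pose out of reach is approached as far as the arm can. A call with a number of a shift or a turn outside -1 to 1 is refused whole. A call with a gripper value outside its range is refused whole. The fingers move at their own pace and stop on an object; the grip force is fixed at half the most. Time passes only in rows, so rows that repeat a pose let the fingers close. It gives the time, the measured TCP pose, the force and the opening at its end, in the units of the state.
- r.sense(): the state, without advancing time (a new reading comes with each control period).
- viewer.capture(name): name is "scene" or "top" or "wrist"; returns a dict with "image" (400x640x3 uint8, red, green, blue), "fx", "fy", "cx", "cy" (pixels), "R" (3x3) and "t" (3): a world point X has camera coordinates R X + t; the wrist camera has in their place "mount" (4x4, takes a point from camera to tool coordinates, whose origin is the TCP and whose axes are the tool frame's). Camera axes: x right, y down, z forward; pixel columns grow to the right and rows downward; lengths in m; the calibration is good to about 2 mm. A picture is of the moment at which its call begins: read the wrist's pose just before it. There is no depth.
- job.finish_job(): hands the job in, once; it reports no verdict.
Trained networks look in a picture, given as the dict that the camera call returned (one of the last four; its "shot" number tells which), for a name from the list of things; names that differ only in an ending like _2 or _b are one class to them, and where a whole thing is asked for, a point or a joint stands for the part that bears it (a point fixed in the world has none). Each returns a list of dicts, best first, with "score" (0 to 1); they miss things now and then, are a little off and sometimes report something else, mostly with a low value. They report only what shows in the picture. A call takes as long as a camera call. They do not tell look-alikes from the thing itself.
- spotter.find_in(name, picture): "uv" ([column, row] in pixels, amid what is visible of it).
- spotter.silhouettes(name, picture): "region" (400x640 bool, what is visible of it) and "uv" ([column, row] in pixels, amid what is visible of it).
The state is a dict: "time_s": time; "joints": joint angles; "joint_velocities": joint speeds; "effort": joint torques, N m; "tcp_pos": TCP position; "ee_rot": TCP orientation; "wrist_force": force on the tool from outside, world axes, zero at the start; "moment": the same for the moment, N m; "gripper_width": opening from 0.0 (shut) to 1.0 (fully open).
Only numpy, scipy, OpenCV 4.12 (cv2) and the standard library are available. Lean on these libraries where they do the work, as an engineer would, in place of code of your own. Each camera call takes 0.05 s, during which the arm holds its last target. There are 200 camera calls.

## Working session

There is one attempt and no reset: what is moved stays moved. The work goes in short steps, Python scripts to look and compute and a tool call to move; the robot and the scene stay as the last step left them, time stands still between calls to the robot, and variables do not carry over. Pictures are saved under pics/ and viewed, about 8 in all and at most 12, crops included, and the job is handed in when it is done.

Besides the shell and the picture viewer there is one more tool, called after "Request:" as a command line: name --argument value ..., lists and objects as JSON in quotes. play_rows: Moves the arm, as the interface text tells. Its arguments: {"type":"object","properties":{"commands":{"type":"array"}},"required":["commands"]}

```bash
mkdir -p pics; ls; cat > h.py <<'E'
import numpy as np, cv2
from station import r, viewer, job, spotter
def save(p,name,box=None,s=1):
    im=p["image"][:,:,::-1]
    if box: im=im[box[1]:box[3],box[0]:box[2]]
    cv2.imwrite("pics/"+name,cv2.resize(im,None,fx=s,fy=s,interpolation=cv2.INTER_CUBIC))
def cam(p,st=None):
    if "R" in p: return np.array(p["R"]),np.array(p["t"])
    M=np.array(p["mount"]);Rt=np.array(st["ee_rot"]);
    Rwc=Rt@M[:3,:3];c=Rt@M[:3,3]+np.array(st["tcp_pos"])
    return Rwc.T,-Rwc.T@c
def proj(p,X,st=None):
    R,t=cam(p,st);x=R@np.array(X,float)+t
    return np.array([p["fx"]*x[0]/x[2]+p["cx"],p["fy"]*x[1]/x[2]+p["cy"]])
def at(p,uv,z,st=None):
    R,t=cam(p,st);d=R.T@np.array([(uv[0]-p["cx"])/p["fx"],(uv[1]-p["cy"])/p["fy"],1]);c=-R.T@t
    return c+d*(z-c[2])/d[2]
E
python3 - <<'E'
from h import *
s=r.sense();print(s)
a=viewer.capture("top");b=viewer.capture("scene")
save(a,"top.png");save(b,"scene.png")
for n,z in [("rest",.036),("fork",.08),("catch_knob",.0505),("catch",.04),("bench",.03),("brush",.06),("cork",.05),("iron",.05)]:
    for q,p in (("top",a),("scene",b)):
        for d in spotter.find_in(n,p)[:4]: print(n,q,np.round(d["uv"]),round(d["score"],2),np.round(at(p,d["uv"],z),3))
E
```

```text
pics
{'time_s': 0.0, 'joints': array([-5.27932302e+01,  2.20892831e+01,  3.80550752e-01, -2.98910345e-02,
       -6.84115879e+01, -1.48164880e+01]), 'joint_velocities': array([ 0.05370728, -0.01024508, -0.00464249, -0.00558608, -0.01422401,
        0.07708809]), 'effort': array([-7.55181850e-05, -3.90664244e+01,  1.87402260e+01,  4.21971962e+00,
        1.08043579e-02, -2.08446445e-04]), 'tcp_pos': array([ 0.23787885, -0.57735252,  0.24047807]), 'ee_rot': array([[-8.83454851e-04, -3.80734645e-01,  9.24683919e-01],
       [ 1.96584886e-03,  9.24681832e-01,  3.80735664e-01],
       [-9.99997677e-01,  2.15415160e-03, -6.84478819e-05]]), 'wrist_force': array([ 0.09507594, -0.03185776, -0.13511008]), 'moment': array([-0.00098464, -0.00472963, -0.02290172]), 'gripper_width': 0.9982305199257222}
rest top [372. 259.] 0.88 [ 0.34  -0.095  0.036]
rest top [327. 184.] 0.8 [0.579 0.04  0.036]
rest top [305. 255.] 0.72 [0.354 0.111 0.036]
rest top [226. 267.] 0.65 [0.322 0.359 0.036]
rest scene [377. 157.] 0.91 [0.362 0.339 0.036]
rest scene [333. 218.] 0.66 [0.585 0.05  0.036]
rest scene [319. 1
[... 551 characters left out ...]
[0.56 0.17 0.05]
catch top [286. 197.] 0.43 [0.54 0.17 0.04]
catch scene [448. 167.] 0.46 [0.523 0.543 0.04 ]
catch scene [362. 202.] 0.4 [0.561 0.169 0.04 ]
bench top [351. 190.] 0.94 [ 0.56  -0.037  0.03 ]
bench scene [301. 224.] 0.64 [ 0.564 -0.054  0.03 ]
brush top [242. 186.] 0.81 [0.572 0.306 0.06 ]
brush scene [330. 211.] 0.66 [0.575 0.044 0.06 ]
brush scene [400. 190.] 0.61 [0.58  0.305 0.06 ]
cork top [389. 181.] 0.58 [ 0.581 -0.156  0.05 ]
cork scene [276. 236.] 0.51 [ 0.595 -0.151  0.05 ]
iron top [352. 194.] 0.58 [ 0.541 -0.04   0.05 ]
iron scene [449. 168.] 0.64 [0.536 0.536 0.05 ]
iron scene [361. 199.] 0.57 [0.553 0.169 0.05 ]
iron scene [176. 218.] 0.33 [ 0.394 -0.42   0.05 ]
```

View pics/top.png

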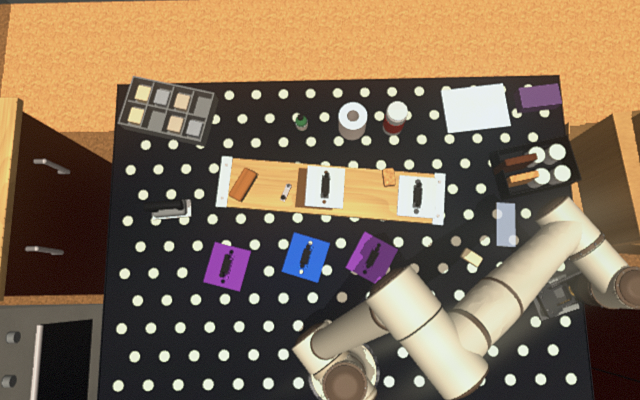

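View pics/scene.png

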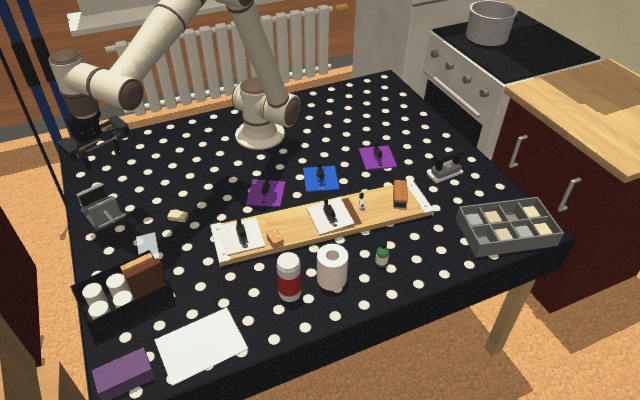

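Candidates for the rest in the top view: bare plate at (325,187), bolted twin at (417,195), blue at (305,257), purple at (372,258) and (227,266). I choose (325,187): it is bare aluminium, next to the dark patch. Next I need the bench pose and where the wrist camera sits.

```bash
python3 - <<'E'
from h import *
a=viewer.capture("top");w=viewer.capture("wrist")
print(np.round(w["mount"],3),w["fx"],w["cx"],w["cy"])
reg=spotter.silhouettes("bench",a)[0]["region"]
pts=np.argwhere(reg)[:,::-1]
P=np.array([at(a,q,.03)[:2] for q in pts],np.float32)
print(cv2.minAreaRect(P))
for uv in [(223,182),(439,198)]: print(at(a,uv,.03))
save(a,"topc.png",(205,140,455,240),3.2)
E
```

```text
[[-0.    -0.246  0.969 -0.144]
 [ 1.    -0.     0.    -0.001]
 [ 0.     0.969  0.246 -0.067]
 [ 0.     0.     0.     1.   ]] 293.2258179349224 319.7347723252958 203.69066989689802
((0.5607962608337402, 0.02807256579399109), (0.7252825498580933, 0.1657928079366684), 84.12062072753906)
[0.59469886 0.37430853 0.03      ]
[ 0.52858234 -0.31688404  0.03      ]
```

View pics/topc.png

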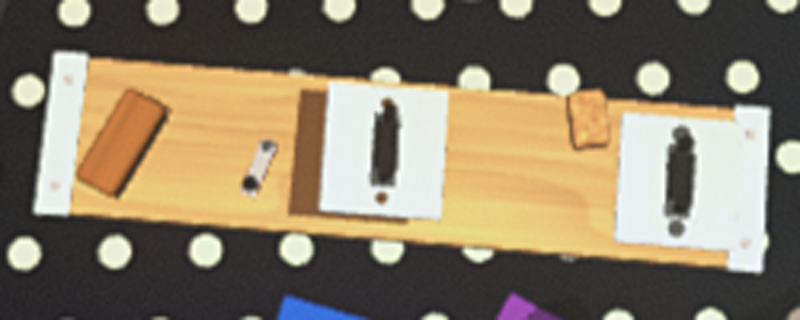

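```bash
cat >> h.py <<'E'
from scipy.spatial.transform import Rotation as Ro
# bench frame (world): origin under centre, yaw
BO=np.array([.561,.028,0.]); BY=np.deg2rad(-5.7)
def B(o=None): return Ro.from_euler("z",BY).as_matrix()
def b2w(p): return BO+B()@np.array(p,float)
def w2b(p): return B().T@(np.array(p,float)-BO)
def tool(k=0): # tool x down, y=-bench x, z=+bench y, then turned k deg about world z
    b=Ro.from_euler("z",np.rad2deg(BY)+k,degrees=True).as_matrix()
    return np.column_stack([[0,0,-1],-b[:,0],b[:,1]])
def go(p,k=0):
    s=r.sense();R=np.array(s["ee_rot"])
    t=R.T@(b2w(p)-s["tcp_pos"])/.75; a=Ro.from_matrix(R.T@tool(k)).as_rotvec()/np.pi
    print("tcp bench",np.round(w2b(s["tcp_pos"])*1e3,1),"-> t",np.round(t,4),"a",np.round(a,4),"F",np.round(B().T@s["wrist_force"],1))
E
python3 -c "
from h import *
go((0,.06,.22))"
```

```text
tcp bench [-261.1 -634.9  241.6] -> t [0.0287 0.6534 0.7435] a [-0.3439 -0.      0.    ] F [-0.   0.  -0.5]
```

Request:
play_rows --commands '[{"fingers":-1,"tx":0.006,"ty":0.035,"tz":0.04,"ax":0,"ay":0,"az":0},{"fingers":-1,"tx":0.006,"ty":0.07,"tz":0.08,"ax":0,"ay":0,"az":0},{"fingers":-1,"tx":0.006,"ty":0.105,"tz":0.12,"ax":0,"ay":0,"az":0},{"fingers":-1,"tx":0.006,"ty":0.14,"tz":0.16,"ax":0,"ay":0,"az":0},{"fingers":-1,"tx":0.006,"ty":0.163,"tz":0.186,"ax":0,"ay":0,"az":0}]'

```text
time_s: 1.47
tcp_pos: [0.3212, -0.4091, 0.2372]
ee_rot: [[0.0, -0.382, 0.924], [0.0, 0.924, 0.382], [-1.0, 0.0, 0.001]]
wrist_force: [1.0, 0.2, 0.3]
gripper_width: 0.999
```

Request:
play_rows --commands '[{"fingers":-1,"tx":0.006,"ty":0.035,"tz":0.04,"ax":0,"ay":0,"az":0},{"fingers":-1,"tx":0.006,"ty":0.07,"tz":0.08,"ax":0,"ay":0,"az":0},{"fingers":-1,"tx":0.006,"ty":0.105,"tz":0.12,"ax":0,"ay":0,"az":0},{"fingers":-1,"tx":0.006,"ty":0.14,"tz":0.16,"ax":0,"ay":0,"az":0},{"fingers":-1,"tx":0.006,"ty":0.163,"tz":0.186,"ax":0,"ay":0,"az":0}]'

```text
time_s: 1.88
tcp_pos: [0.4039, -0.243, 0.233]
ee_rot: [[0.001, -0.383, 0.924], [-0.0, 0.924, 0.383], [-1.0, -0.001, 0.001]]
wrist_force: [-0.0, -0.1, 0.3]
gripper_width: 1.002
```

Request:
play_rows --commands '[{"fingers":-1,"tx":0.006,"ty":0.035,"tz":0.04,"ax":0,"ay":0,"az":0},{"fingers":-1,"tx":0.006,"ty":0.07,"tz":0.08,"ax":0,"ay":0,"az":0},{"fingers":-1,"tx":0.006,"ty":0.105,"tz":0.12,"ax":0,"ay":0,"az":0},{"fingers":-1,"tx":0.006,"ty":0.14,"tz":0.16,"ax":0,"ay":0,"az":0},{"fingers":-1,"tx":0.006,"ty":0.163,"tz":0.186,"ax":0,"ay":0,"az":0}]'

```text
time_s: 2.3
tcp_pos: [0.4867, -0.0765, 0.2285]
ee_rot: [[0.002, -0.383, 0.924], [0.0, 0.924, 0.383], [-1.0, -0.0, 0.002]]
wrist_force: [0.2, -0.5, -0.0]
gripper_width: 0.998
```

Request:
play_rows --commands '[{"fingers":-1,"tx":0.006,"ty":0.035,"tz":0.04,"ax":-0.034,"ay":0,"az":0},{"fingers":-1,"tx":0.006,"ty":0.07,"tz":0.08,"ax":-0.068,"ay":0,"az":0},{"fingers":-1,"tx":0.006,"ty":0.105,"tz":0.12,"ax":-0.102,"ay":0,"az":0},{"fingers":-1,"tx":0.006,"ty":0.14,"tz":0.16,"ax":-0.136,"ay":0,"az":0},{"fingers":-1,"tx":0.006,"ty":0.163,"tz":0.186,"ax":-0.17,"ay":0,"az":0}]'

```text
time_s: 2.72
tcp_pos: [0.5691, 0.09, 0.2236]
ee_rot: [[0.001, -0.803, 0.596], [0.0, 0.596, 0.803], [-1.0, -0.001, 0.001]]
wrist_force: [0.1, -0.4, 0.3]
gripper_width: 1.0
```

```bash
python3 -c "
from h import *
go((0,.06,.22))"
```

```text
tcp bench [  1.9  62.5 223.6] -> t [ 0.0048  0.0005 -0.0042] a [-0.1716  0.0002  0.0003] F [ 0.2 -0.4  0.3]
```

Request:
play_rows --commands '[{"fingers":-1,"tx":0.02,"ty":0.0,"tz":0.0,"ax":-0.035,"ay":0,"az":0},{"fingers":-1,"tx":0.02,"ty":0.0,"tz":0.0,"ax":-0.07,"ay":0,"az":0},{"fingers":-1,"tx":0.02,"ty":0.0,"tz":0.0,"ax":-0.105,"ay":0,"az":0},{"fingers":-1,"tx":0.02,"ty":0.0,"tz":0.0,"ax":-0.14,"ay":0,"az":0},{"fingers":-1,"tx":0.02,"ty":0.0,"tz":0.0,"ax":-0.1716,"ay":0,"az":0}]'

```text
time_s: 3.13
tcp_pos: [0.5678, 0.087, 0.2085]
ee_rot: [[-0.0, -0.995, 0.101], [-0.0, 0.101, 0.995], [-1.0, 0.0, -0.0]]
wrist_force: [0.1, -0.4, 0.5]
gripper_width: 0.999
```

```bash
python3 -c "
from h import *
s=r.sense();w=viewer.capture('wrist');save(w,'w1.png')
import pickle;pickle.dump((s,w),open('w1.pkl','wb'))
go((0,.06,.22))
for n,z in [('hole_near',.034),('hole_far',.034),('rest',.036),('catch_knob',.0505),('catch_pivot',.04),('catch',.04)]:
  for d in spotter.find_in(n,w)[:3]: print(n,np.round(d['uv']),round(d['score'],2),np.round(w2b(at(w,d['uv'],z,s))*1e3,1))
"
```

```text
tcp bench [  1.   59.3 208.5] -> t [-0.0153  0.0013  0.0009] a [ 0.0003 -0.      0.    ] F [-0.2 -0.2  0.7]
hole_near [314. 150.] 0.87 [ 8.  13.2 34. ]
hole_near [511.  24.] 0.81 [-184.5 -107.1   34. ]
hole_near [497. 181.] 0.71 [-193.4   47.5   34. ]
hole_far [512.  25.] 0.87 [-185.3 -106.    34. ]
hole_far [309. 156.] 0.85 [13.2 19.6 34. ]
hole_far [498. 183.] 0.59 [-195.5   49.4   34. ]
rest [316. 157.] 0.65 [ 4.8 20.6 36. ]
rest [500. 181.] 0.6 [-196.2   47.    36. ]
catch_pivot [320.  83.] 0.86 [  0.4 -52.6  40. ]
catch [322.  87.] 0.52 [ -1.2 -48.6  40. ]
catch [312. 154.] 0.24 [ 9.6 17.8 40. ]
```

View pics/w1.png

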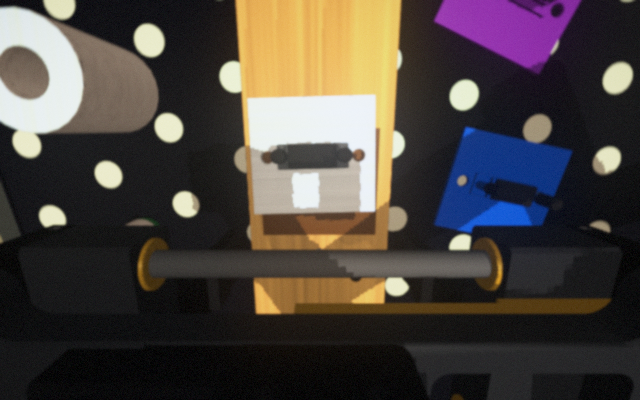

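```bash
cat > m.py <<'E'
from h import *
import pickle,sys
def edge(prof,xs,thr):
    out=[]
    for i in range(len(prof)-1):
        a,b=prof[i],prof[i+1]
        if (a-thr)*(b-thr)<0: out.append(xs[i]+(thr-a)/(b-a))
    return out
def line(pts,it=6,tol=1.0):
    pts=np.array(pts);k=np.ones(len(pts),bool)
    # ransac-ish: fit u as function of v (or v of u)
    best=None;rng=np.random.default_rng(0)
    for _ in range(300):
        i,j=rng.choice(len(pts),2,replace=False);d=pts[j]-pts[i]
        n=np.array([-d[1],d[0]])/(np.linalg.norm(d)+1e-9);e=abs((pts-pts[i])@n)
        if best is None or (e<tol).sum()>best.sum(): best=e<tol
    q=pts[best];vx,vy,x,y=cv2.fitLine(q.astype(np.float32),cv2.DIST_HUBER,0,.01,.01).ravel()
    return np.array([x,y]),np.array([vx,vy]),best.sum(),len(pts)
E
python3 - <<'E'
from m import *
s,w=pickle.load(open('w1.pkl','rb'));im=w['image'].astype(float)
for r_ in (40,110,130,180,205): print(r_,[(c,*im[r_,c].astype(int)) for c in list(range(230,262,2))+list(range(368,408,2))])
for c in (275,290,340,365): print(c,[(r_,*im[r_,c].astype(int)) for r_ in list(range(86,102,2))+list(range(204,242,2))])
save(w,'w1c.png',(225,80,410,250),3.5)
E
```

```text
40 [(230, np.int64(36), np.int64(31), np.int64(28)), (232, np.int64(39), np.int64(30), np.int64(25)), (234, np.int64(41), np.int64(33), np.int64(29)), (236, np.int64(51), np.int64(38), np.int64(31)), (238, np.int64(167), np.int64(122), np.int64(63)), (240, np.int64(233), np.int64(191), np.int64(97)), (242, np.int64(236), np.int64(193), np.int64(99)), (244, np.int64(234), np.int64(184), np.int64(93)), (246, np.int64(232), np.int64(176), np.int64(85)), (248, np.int64(231), np.int64(178), np.int64(91)), (250, np.int64(229), np.int64(173), np.int64(89)), (252, np.int64(231), np.int64(177), np.int64(87)), (254, np.int64(235), np.int64(184), np.int64(93)), (256, np.int64(235), np.int64(182), np.int64(93)), (258, np.int64(236), np.int64(184), np.int64(97)), (260, np.int64(236), np.int64(183), np.int64(93)), (368, np.int64(237), np.int64(207), np.int64(105)), (370, np.int64(238), np.int64(206), np.int64(110)), (372, np.int64(237), np.int64(206), np.int64(108)), (374, np.int64(237), np.int64(208), np.int64(109)), (376, np.int64(236), np.int64(204), np.int64(105)), (378, np.int64(237), np.int6
[... 12830 characters left out ...]
7)), (214, np.int64(133), np.int64(88), np.int64(53)), (216, np.int64(125), np.int64(83), np.int64(50)), (218, np.int64(102), np.int64(69), np.int64(44)), (220, np.int64(85), np.int64(59), np.int64(42)), (222, np.int64(80), np.int64(58), np.int64(42)), (224, np.int64(80), np.int64(56), np.int64(36)), (226, np.int64(81), np.int64(55), np.int64(38)), (228, np.int64(84), np.int64(56), np.int64(40)), (230, np.int64(83), np.int64(58), np.int64(40)), (232, np.int64(80), np.int64(53), np.int64(35)), (234, np.int64(114), np.int64(78), np.int64(45)), (236, np.int64(154), np.int64(111), np.int64(60)), (238, np.int64(160), np.int64(118), np.int64(63)), (240, np.int64(169), np.int64(122), np.int64(67))]
```

View pics/w1c.png

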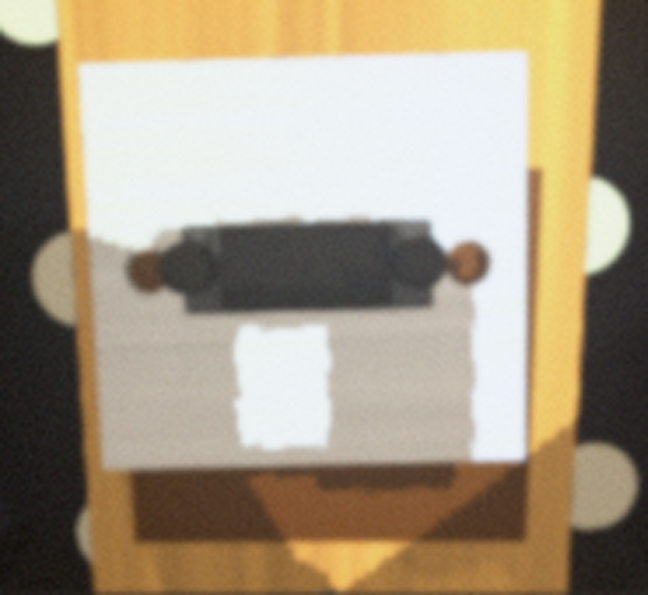

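The crop shows the bare plate with both holes brown, far (267,157) and near (359,155). The worn patch's -x strip is at u≈379 and its +y edge at v≈235. I'll fit the bench and rest poses to these edges.

```bash
cat > fit.py <<'E'
from m import *
from scipy.optimize import least_squares
def fit(s,w,patch=True,verb=True):
    im=cv2.GaussianBlur(w['image'],(0,0),.7).astype(float);R_=im[:,:,0];q=im[:,:,2]/(R_+1)
    rest0=getattr(fit,'rest0',[.006,.018,0.02,.09]); O={}
    P=lambda X:proj(w,X,s)
    def rp(v,loc):
        x,y,yaw,t=v[3:];Rr=Ro.from_euler('zx',[yaw,t]).as_matrix()
        # -y bottom edge on wood
        z=.03-(Rr@np.array([0,-.06,0]))[2]
        return np.array([x,y,z])+Rr@np.array(loc)
    def w_(v,p): return np.array([v[0],v[1],0])+Ro.from_euler('z',v[2]).as_matrix()@p
    v0=np.array([*BO[:2],BY,*rest0])
    mods={ 'bl':lambda v:[w_(v,np.array([.08,a,.03])) for a in(-.2,.09)], 'br':lambda v:[w_(v,np.array([-.08,a,.03])) for a in(-.2,.09)]}
    T=.006
    mods['pl']=lambda v:[w_(v,rp(v,[.065,a,T])) for a in(-.052,.05)]
    mods['pr']=lambda v:[w_(v,rp(v,[-.065,a,T])) for a in(-.052,.05)]
    mods['pt']=lambda v:[w_(v,rp(v,[a,-.06,T])) for a in(.055,-.055)]
    mods['pb']=lambda v:[w_(v,rp(v,[a,.06,T])) for a in(.055,-.055)]
    if patch: mods['wb']=lambda v:[w_(v,np.array([a,.11,.03])) for a in(.05,-.05)]
    chan={'bl':(R_,None),'br':(R_,None),'wb':(R_,None),'pl':(q,.7),'pr':(q,.7),'pt':(q,.7),'pb':(q,.7)}
    meas={}
    for k,f in mods.items():
        a,b=map(P,f(v0));d=b-a;L=np.linalg.norm(d);n=np.array([-d[1],d[0]])/L;pts=[]
        for t in np.linspace(0,1,60):
            o=np.arange(-9,9.01,.25);xy=a+t*d+o[:,None]*n
            if xy.min()<1 or xy[:,0].max()>638 or xy[:,1].max()>398: continue
            c=chan[k][0];pr=cv2.remap(c.astype(np.float32),xy[None,:,0].astype(np.float32),xy[None,:,1].astype(np.float32),cv2.INTER_LINEAR)[0]
            g=np.gradient(pr)
            if chan[k][1] is None:
                i=np.argmax(abs(g)); 
                if abs(g[i])<2.5: continue
                wd=slice(max(0,i-5),i+6);e=(abs(g[wd])*o[wd]).sum()/abs(g[wd]).sum();pts.append(a+t*d+e*n)
            else:
                e=edge(pr,o,chan[k][1])
                if len(e)==1: pts.append(a+t*d+e[0]*n)
        if len(pts)>8:
            x,dv,nin,_=line(pts,tol=.8); meas[k]=(np.array([x-dv*40,x,x+dv*40]),nin,len(pts))
            # clip sample points to within model segment
    def res(v):
        out=[]
        for k,(m,nin,_) in meas.items():
            a,b=map(P,mods[k](v))
            x,dv=m[1],(m[2]-m[1])/40;nn=np.array([-dv[1],dv[0]])
            out+=[(a-x)@nn,(b-x)@nn]
        if 'wb' not in meas: pass
        return np.array(out)
    free=np.ones(7,bool)
    if 'wb' not in meas: free[1]=False
    def full(z): v=v0.copy();v[free]=z;return v
    sol=least_squares(lambda z:res(full(z)),v0[free],x_scale=.01);v=full(sol.x)
    if verb:
        print({k:(m[1],m[2]) for k,m in meas.items()},'res',np.round(res(v),1))
        print('bench',np.round(v[:2],4),'yaw',round(np.rad2deg(v[2]),2),'rest mm',np.round(v[3:5]*1e3,1),'yaw,tilt rad',np.round(v[5:],3))
        for n,x in (('near',-.048),('far',.048)): print(n,np.round(P(w_(v,rp(v,[x,0,.006]))),1))
    return v
E
python3 -c "
from fit import *
s,w=pickle.load(open('w1.pkl','rb'))
v=fit(s,w)
import h
"
```

```text
{'bl': (np.int64(32), 34), 'br': (np.int64(31), 40), 'pl': (np.int64(58), 58), 'pr': (np.int64(60), 60), 'pt': (np.int64(60), 60), 'pb': (np.int64(60), 60), 'wb': (np.int64(60), 60)} res [-0.2 -0.  -0.2 -0.1 -1.2  0.6 -0.9  0.3  0.4  0.7 -0.2 -1.   0.  -0. ]
bench [0.5637 0.0286] yaw -5.6 rest mm [ 6.2 18.7] yaw,tilt rad [0.026 0.147]
near [358.7 154.3]
far [266.6 157.1]
```

```bash
sed -i 's/^BO=.*/BO=np.array([.5637,.0286,0.]); BY=np.deg2rad(-5.6)/' h.py; python3 - <<'E'
from h import *
import pickle
s,w=pickle.load(open('w1.pkl','rb'))
print('roll top right rim',w2b(at(w,(82,70),.11,s)),'centre',w2b(at(w,(22,73),.11,s)))
a=viewer.capture("top")
for n,z in (('roll',.08),('can',.1),('bottle',.06),('cork',.05),('catch_knob',.0505),('catch_pivot',.04)):
    for d in spotter.find_in(n,a)[:2]: print(n,np.round(d['uv']),round(d['score'],2),np.round(w2b(at(a,d['uv'],z))*1e3))
print(proj(a,b2w((0,.136,.035))))
for q in (-.35,0,.15): print(q,proj(a,b2w((-.042*np.cos(q),.136-.042*np.sin(q),.0505))))
E
```

```text
roll top right rim [ 0.18060167 -0.05349148  0.11      ] centre [ 0.22709014 -0.05153488  0.11      ]
roll [352. 121.] 0.93 [217. -51.  80.]
can [398. 120.] 0.72 [ 225. -196.  100.]
bottle [302. 120.] 0.39 [213. 108.  60.]
cork [390. 185.] 0.45 [  25. -188.   50.]
cork [506. 224.] 0.24 [ -71. -554.   50.]
catch_knob [286. 194.] 0.6 [-29. 138.  50.]
catch_pivot [376. 196.] 0.55 [ -13. -147.   40.]
[288.05972417 185.76913382]
-0.35 [281.87142934 196.54604474]
0 [286.32751779 197.68425267]
0.15 [288.31876665 197.69028383]
```

Request:
play_rows --commands '[{"fingers":-1,"tx":0.0,"ty":-0.03,"tz":-0.01,"ax":0.033,"ay":0,"az":0},{"fingers":-1,"tx":0.0,"ty":-0.06,"tz":-0.02,"ax":0.067,"ay":0,"az":0},{"fingers":-1,"tx":0.0,"ty":-0.09,"tz":-0.03,"ax":0.1,"ay":0,"az":0},{"fingers":-1,"tx":0.0,"ty":-0.12,"tz":-0.04,"ax":0.133,"ay":0,"az":0},{"fingers":-1,"tx":0.0,"ty":-0.128,"tz":-0.053,"ax":0.167,"ay":0,"az":0}]'

```text
time_s: 4.25
tcp_pos: [0.6616, 0.0366, 0.2077]
ee_rot: [[0.001, -0.804, 0.595], [-0.0, 0.595, 0.804], [-1.0, -0.001, 0.0]]
wrist_force: [0.7, 0.5, 0.4]
gripper_width: 1.003
```

Request:
play_rows --commands '[{"fingers":-1,"tx":0.0,"ty":0,"tz":0,"ax":0.033,"ay":0,"az":0},{"fingers":-1,"tx":0.0,"ty":0,"tz":0,"ax":0.067,"ay":0,"az":0},{"fingers":-1,"tx":0.0,"ty":0,"tz":0,"ax":0.1,"ay":0,"az":0},{"fingers":-1,"tx":0.0,"ty":0,"tz":0,"ax":0.133,"ay":0,"az":0},{"fingers":-1,"tx":0.0,"ty":0,"tz":0,"ax":0.167,"ay":0,"az":0}]'

```text
time_s: 4.67
tcp_pos: [0.659, 0.037, 0.2083]
ee_rot: [[-0.0, -0.398, 0.917], [-0.0, 0.917, 0.398], [-1.0, 0.0, -0.0]]
wrist_force: [-0.5, -0.2, -0.7]
gripper_width: 1.0
```

Request:
play_rows --commands '[{"fingers":-1,"tx":0.02,"ty":0,"tz":0,"ax":0.033,"ay":0,"az":0},{"fingers":-1,"tx":0.04,"ty":0,"tz":0,"ax":0.067,"ay":0,"az":0},{"fingers":-1,"tx":0.06,"ty":0,"tz":0,"ax":0.1,"ay":0,"az":0},{"fingers":-1,"tx":0.08,"ty":0,"tz":0,"ax":0.133,"ay":0,"az":0},{"fingers":-1,"tx":0.09,"ty":0,"tz":0,"ax":0.167,"ay":0,"az":0}]'

```text
time_s: 5.08
tcp_pos: [0.6579, 0.0369, 0.1387]
ee_rot: [[-0.003, 0.115, 0.993], [-0.0, 0.993, -0.115], [-1.0, -0.001, -0.003]]
wrist_force: [-0.0, -0.4, -0.4]
gripper_width: 0.999
```

```bash
python3 -c "
from h import *
go((.095,.019,.052),-90)"
```

```text
tcp bench [ 93.   17.5 138.7] -> t [0.1156 0.0022 0.0031] a [-0.0057 -0.001   0.0002] F [ 0.  -0.4 -0.4]
```

Request:
play_rows --commands '[{"fingers":-1,"tx":0.03,"ty":0.002,"tz":0.004,"ax":-0.0057,"ay":-0.001,"az":0},{"fingers":-1,"tx":0.06,"ty":0.002,"tz":0.004,"ax":-0.0057,"ay":-0.001,"az":0},{"fingers":-1,"tx":0.09,"ty":0.002,"tz":0.004,"ax":-0.0057,"ay":-0.001,"az":0},{"fingers":-1,"tx":0.11,"ty":0.002,"tz":0.004,"ax":-0.0057,"ay":-0.001,"az":0},{"fingers":-1,"tx":0.114,"ty":0.002,"tz":0.004,"ax":-0.0057,"ay":-0.001,"az":0}]'

```text
time_s: 5.5
tcp_pos: [0.66, 0.0378, 0.0519]
ee_rot: [[-0.003, 0.093, 0.996], [-0.002, 0.996, -0.093], [-1.0, -0.002, -0.003]]
wrist_force: [-0.3, -0.1, -0.5]
gripper_width: 1.0
```

```bash
python3 -c "
from h import *
go((.084,.019,.052),-90)
s=r.sense();w=viewer.capture('wrist');save(w,'w2.png')
import pickle;pickle.dump((s,w),open('w2.pkl','wb'))
"
```

```text
tcp bench [94.9 18.5 51.9] -> t [-0.0001  0.0007 -0.0146] a [ 0.0015 -0.001   0.0006] F [-0.2 -0.1 -0.5]
```

View pics/w2.png

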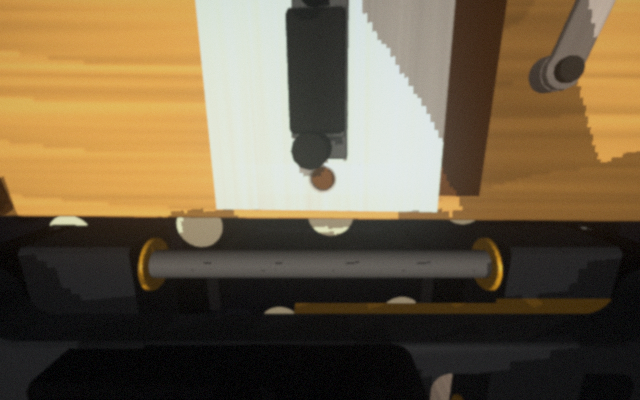

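Request:
play_rows --commands '[{"fingers":-1,"tx":0,"ty":0,"tz":-0.006,"ax":0,"ay":0,"az":0},{"fingers":-1,"tx":0,"ty":0,"tz":-0.012,"ax":0,"ay":0,"az":0},{"fingers":-1,"tx":0,"ty":0,"tz":-0.0146,"ax":0,"ay":0,"az":0}]'

```text
time_s: 5.8
tcp_pos: [0.6512, 0.0395, 0.057]
ee_rot: [[0.005, 0.092, 0.996], [0.0, 0.996, -0.092], [-1.0, 0.001, 0.005]]
wrist_force: [-0.5, -0.1, -0.3]
gripper_width: 1.001
```

Request:
play_rows --commands '[{"fingers":-1,"tx":0,"ty":0,"tz":-0.0013,"ax":0,"ay":0,"az":0},{"fingers":-1,"tx":0,"ty":0,"tz":-0.0027,"ax":0,"ay":0,"az":0}]'

```text
time_s: 5.97
tcp_pos: [0.6495, 0.0396, 0.0567]
ee_rot: [[0.005, 0.092, 0.996], [0.0, 0.996, -0.092], [-1.0, 0.001, 0.005]]
wrist_force: [-0.1, -0.8, 0.0]
gripper_width: 0.998
```

Request:
play_rows --commands '[{"fingers":-1,"tx":0,"ty":0,"tz":-0.0013,"ax":0,"ay":0,"az":0},{"fingers":-1,"tx":0,"ty":0,"tz":-0.0027,"ax":0,"ay":0,"az":0}]'

```text
time_s: 6.13
tcp_pos: [0.6473, 0.0397, 0.0559]
ee_rot: [[0.004, 0.092, 0.996], [-0.0, 0.996, -0.092], [-1.0, 0.0, 0.004]]
wrist_force: [0.1, 1.1, -0.4]
gripper_width: 1.0
```

Request:
play_rows --commands '[{"fingers":-1,"tx":0,"ty":0,"tz":-0.0013,"ax":0,"ay":0,"az":0},{"fingers":-1,"tx":0,"ty":0,"tz":-0.0027,"ax":0,"ay":0,"az":0}]'

```text
time_s: 6.3
tcp_pos: [0.6461, 0.0399, 0.0559]
ee_rot: [[0.005, 0.092, 0.996], [-0.0, 0.996, -0.092], [-1.0, 0.0, 0.005]]
wrist_force: [3.0, -0.9, -0.7]
gripper_width: 1.0
```

```bash
python3 -c "
from h import *
go((.0745,.019,.052),-90)"
```

```text
tcp bench [80.9 19.2 55.9] -> t [ 0.0052 -0.0003 -0.0086] a [ 0.0019  0.0017 -0.0001] F [ 3.1 -0.6 -0.7]
```

Request:
play_rows --commands '[{"fingers":-1,"tx":0.002,"ty":0,"tz":0.002,"ax":0,"ay":0,"az":0},{"fingers":-1,"tx":0.005,"ty":0,"tz":0.002,"ax":0,"ay":0.0015,"az":0},{"fingers":-1,"tx":0.005,"ty":0,"tz":0,"ax":0.002,"ay":0.0015,"az":0},{"fingers":-1,"tx":0.005,"ty":0,"tz":-0.0015,"ax":0.002,"ay":0.0015,"az":0}]'

```text
time_s: 6.63
tcp_pos: [0.6451, 0.0397, 0.0519]
ee_rot: [[0.0, 0.098, 0.995], [-0.0, 0.995, -0.098], [-1.0, -0.0, 0.001]]
wrist_force: [4.9, -2.2, -0.1]
gripper_width: 1.0
```

Request:
play_rows --commands '[{"fingers":-1,"tx":0,"ty":0,"tz":-0.0015,"ax":0,"ay":0,"az":0},{"fingers":-1,"tx":0,"ty":0,"tz":-0.003,"ax":0,"ay":0,"az":0},{"fingers":-1,"tx":0,"ty":0,"tz":-0.003,"ax":0,"ay":0,"az":0}]'

```text
time_s: 6.88
tcp_pos: [0.6419, 0.0403, 0.0519]
ee_rot: [[-0.001, 0.098, 0.995], [0.0, 0.995, -0.098], [-1.0, 0.0, -0.001]]
wrist_force: [3.4, -0.2, 0.5]
gripper_width: 0.997
```

```bash
python3 -c "
from h import *
go((.0745,.019,.052),-90)"
```

```text
tcp bench [76.7 19.2 51.9] -> t [-0.0001 -0.0003 -0.0029] a [-0.0002 -0.0003 -0.0001] F [3.4 0.2 0.5]
```

Request:
play_rows --commands '[{"fingers":-1,"tx":0,"ty":0,"tz":-0.0015,"ax":0,"ay":0,"az":0},{"fingers":-1,"tx":0,"ty":0,"tz":-0.0029,"ax":0,"ay":0,"az":0},{"fingers":-1,"tx":0,"ty":0,"tz":-0.0029,"ax":0,"ay":0,"az":0}]'

```text
time_s: 7.13
tcp_pos: [0.6395, 0.0405, 0.0519]
ee_rot: [[-0.001, 0.098, 0.995], [0.0, 0.995, -0.098], [-1.0, 0.0, -0.002]]
wrist_force: [2.6, -0.6, 0.7]
gripper_width: 1.003
```

Request:
play_rows --commands '[{"fingers":-1,"tx":0,"ty":0,"tz":0.014,"ax":0,"ay":0,"az":0},{"fingers":-1,"tx":0,"ty":0,"tz":0.027,"ax":0,"ay":0,"az":0},{"fingers":-1,"tx":-0.04,"ty":0,"tz":0.027,"ax":0,"ay":0,"az":0},{"fingers":-1,"tx":-0.08,"ty":0,"tz":0.027,"ax":0,"ay":0,"az":0},{"fingers":-1,"tx":-0.12,"ty":0,"tz":0.027,"ax":0,"ay":0,"az":0}]'

```text
time_s: 7.55
tcp_pos: [0.6573, 0.0381, 0.1407]
ee_rot: [[-0.01, 0.099, 0.995], [-0.001, 0.995, -0.099], [-1.0, -0.002, -0.009]]
wrist_force: [-0.1, -0.2, 0.1]
gripper_width: 1.002
```

Request:
play_rows --commands '[{"fingers":-1,"tx":-0.04,"ty":0,"tz":-0.02,"ax":-0.035,"ay":0,"az":0},{"fingers":-1,"tx":-0.07,"ty":0,"tz":-0.04,"ax":-0.07,"ay":0,"az":0},{"fingers":-1,"tx":-0.07,"ty":0,"tz":-0.07,"ax":-0.105,"ay":0,"az":0},{"fingers":-1,"tx":-0.07,"ty":0,"tz":-0.1,"ax":-0.14,"ay":0,"az":0},{"fingers":-1,"tx":-0.07,"ty":0,"tz":-0.128,"ax":-0.17,"ay":0,"az":0}]'

```text
time_s: 7.97
tcp_pos: [0.561, 0.0476, 0.1936]
ee_rot: [[-0.007, -0.426, 0.905], [0.0, 0.905, 0.426], [-1.0, 0.003, -0.006]]
wrist_force: [-0.4, 0.7, -0.2]
gripper_width: 0.998
```

Request:
play_rows --commands '[{"fingers":-1,"tx":0,"ty":0,"tz":0,"ax":-0.035,"ay":0,"az":0},{"fingers":-1,"tx":0,"ty":0,"tz":0,"ax":-0.07,"ay":0,"az":0},{"fingers":-1,"tx":0,"ty":0,"tz":0,"ax":-0.105,"ay":0,"az":0},{"fingers":-1,"tx":0,"ty":0,"tz":0,"ax":-0.14,"ay":0,"az":0},{"fingers":-1,"tx":0,"ty":0,"tz":0,"ax":-0.17,"ay":0,"az":0}]'

```text
time_s: 8.38
tcp_pos: [0.562, 0.0475, 0.1932]
ee_rot: [[-0.008, -0.827, 0.562], [-0.0, 0.562, 0.827], [-1.0, 0.006, -0.005]]
wrist_force: [-0.3, 0.6, 0.8]
gripper_width: 1.0
```

```bash
python3 -c "
from h import *
go((0,.06,.21),0)"
```

```text
tcp bench [ -3.6  18.7 193.2] -> t [-0.0225  0.0223  0.0505] a [-0.1587 -0.001  -0.0022] F [-0.3  0.6  0.8]
```

Request:
play_rows --commands '[{"fingers":-1,"tx":-0.0225,"ty":0.0223,"tz":0.0505,"ax":-0.035,"ay":-0.001,"az":-0.002},{"fingers":-1,"tx":-0.0225,"ty":0.0223,"tz":0.0505,"ax":-0.07,"ay":-0.001,"az":-0.002},{"fingers":-1,"tx":-0.0225,"ty":0.0223,"tz":0.0505,"ax":-0.105,"ay":-0.001,"az":-0.002},{"fingers":-1,"tx":-0.0225,"ty":0.0223,"tz":0.0505,"ax":-0.14,"ay":-0.001,"az":-0.002},{"fingers":-1,"tx":-0.0225,"ty":0.0223,"tz":0.0505,"ax":-0.1587,"ay":-0.001,"az":-0.0022}]'

```text
time_s: 8.8
tcp_pos: [0.5698, 0.0884, 0.2099]
ee_rot: [[-0.0, -0.995, 0.098], [-0.0, 0.098, 0.995], [-1.0, 0.0, -0.0]]
wrist_force: [-0.6, -1.4, -0.4]
gripper_width: 1.0
```

```bash
cat > look.py <<'E'
from fit import *
def look(n,rest0,**k):
    fit.rest0=rest0
    s=r.sense();w=viewer.capture('wrist');save(w,n+'.png');pickle.dump((s,w),open(n+'.pkl','wb'))
    return s,w,fit(s,w,**k)
E
python3 -c "
from look import *
look('w3',[0,.019,0.,.12])
go((0,-.07,.12),0)"
```

```text
{'bl': (np.int64(32), 36), 'br': (np.int64(30), 40), 'pl': (np.int64(60), 60), 'pr': (np.int64(59), 59), 'pt': (np.int64(60), 60), 'pb': (np.int64(58), 60), 'wb': (np.int64(60), 60)} res [-0.1 -0.2 -0.1 -0.1 -1.2  0.6 -1.   0.4  0.5  0.7 -0.5 -0.9 -0.1  0.1]
bench [0.5634 0.0283] yaw -5.64 rest mm [-1.  20.4] yaw,tilt rad [0.005 0.151]
near [367.6 155.1]
far [275.7 155.5]
tcp bench [  0.3  60.  209.9] -> t [ 0.12    0.0004 -0.1733] a [ 0.     -0.0001  0.0001] F [ 0.7  0.1 -0.3]
```

Request:
play_rows --commands '[{"fingers":-1,"tx":0,"ty":0,"tz":-0.04,"ax":0,"ay":0,"az":0},{"fingers":-1,"tx":0,"ty":0,"tz":-0.08,"ax":0,"ay":0,"az":0},{"fingers":-1,"tx":0,"ty":0,"tz":-0.12,"ax":0,"ay":0,"az":0},{"fingers":-1,"tx":0,"ty":0,"tz":-0.16,"ax":0,"ay":0,"az":0},{"fingers":-1,"tx":0,"ty":0,"tz":-0.1733,"ax":0,"ay":0,"az":0}]'

```text
time_s: 9.27
tcp_pos: [0.5562, -0.0436, 0.2101]
ee_rot: [[0.001, -0.994, 0.107], [0.001, 0.107, 0.994], [-1.0, -0.001, 0.001]]
wrist_force: [-0.4, 0.9, -0.2]
gripper_width: 0.998
```

Request:
play_rows --commands '[{"fingers":-1,"tx":0.04,"ty":0,"tz":0,"ax":0,"ay":0,"az":0},{"fingers":-1,"tx":0.08,"ty":0,"tz":0,"ax":0,"ay":0,"az":0},{"fingers":-1,"tx":0.12,"ty":0,"tz":0,"ax":0,"ay":0,"az":0},{"fingers":-1,"tx":0.16,"ty":0,"tz":0,"ax":0,"ay":0,"az":0},{"fingers":-1,"tx":0.19,"ty":0,"tz":0,"ax":0,"ay":0,"az":0}]'

```text
time_s: 9.68
tcp_pos: [0.557, -0.0407, 0.0656]
ee_rot: [[-0.0, -0.995, 0.105], [0.001, 0.105, 0.995], [-1.0, 0.0, 0.001]]
wrist_force: [0.4, 1.2, -0.3]
gripper_width: 0.998
```

Request:
play_rows --commands '[{"fingers":-1,"tx":0.005,"ty":0,"tz":0,"ax":0,"ay":0,"az":0},{"fingers":-1,"tx":0.01,"ty":0,"tz":0,"ax":0,"ay":0,"az":0},{"fingers":-1,"tx":0.01,"ty":0,"tz":0,"ax":0,"ay":0,"az":0}]'

```text
time_s: 9.93
tcp_pos: [0.5597, -0.0405, 0.0612]
ee_rot: [[0.005, -0.995, 0.102], [0.001, 0.102, 0.995], [-1.0, -0.005, 0.001]]
wrist_force: [-0.3, -0.0, 0.1]
gripper_width: 0.998
```

```bash
python3 -c "
from h import *
go((0,-.052,.0505),0)"
```

```text
tcp bench [  2.7 -69.2  61.2] -> t [0.0142 0.0038 0.0229] a [-0.0016  0.0003  0.0016] F [-0.3 -0.   0.1]
```

Request:
play_rows --commands '[{"fingers":-1,"tx":0.007,"ty":0.004,"tz":0,"ax":-0.0016,"ay":0,"az":0.0016},{"fingers":-1,"tx":0.0125,"ty":0.004,"tz":0.005,"ax":-0.0016,"ay":0,"az":0.0016},{"fingers":-1,"tx":0.0125,"ty":0.004,"tz":0.013,"ax":-0.0016,"ay":0,"az":0.0016},{"fingers":-1,"tx":0.0125,"ty":0.004,"tz":0.013,"ax":-0.0016,"ay":0,"az":0.0016}]'

```text
time_s: 10.27
tcp_pos: [0.5583, -0.0297, 0.0523]
ee_rot: [[0.002, -0.995, 0.096], [0.001, 0.096, 0.995], [-1.0, -0.002, 0.002]]
wrist_force: [0.8, -1.2, 0.2]
gripper_width: 1.002
```

```bash
python3 -c "
from h import *
go((0,-.052,.0505),0)"
```

```text
tcp bench [  0.3 -58.6  52.3] -> t [0.0024 0.0004 0.0088] a [0.0004 0.0005 0.0006] F [ 0.9 -1.1  0.2]
```

Request:
play_rows --commands '[{"fingers":-1,"tx":0.0015,"ty":0,"tz":0.004,"ax":0,"ay":0.0005,"az":0.0005},{"fingers":-1,"tx":0.0015,"ty":0,"tz":0.008,"ax":0,"ay":0.0005,"az":0.0005},{"fingers":-1,"tx":0.0015,"ty":0,"tz":0.011,"ax":0,"ay":0.0005,"az":0.0005},{"fingers":-1,"tx":0.0015,"ty":0,"tz":0.014,"ax":0,"ay":0.0005,"az":0.0005}]'

```text
time_s: 10.6
tcp_pos: [0.5587, -0.0205, 0.0508]
ee_rot: [[-0.001, -0.995, 0.097], [-0.001, 0.097, 0.995], [-1.0, 0.001, -0.001]]
wrist_force: [0.6, -4.7, -0.1]
gripper_width: 0.997
```

Request:
play_rows --commands '[{"fingers":-1,"tx":0,"ty":0,"tz":0.003,"ax":0,"ay":0,"az":0},{"fingers":-1,"tx":0,"ty":0,"tz":0.006,"ax":0,"ay":0,"az":0},{"fingers":-1,"tx":0,"ty":0,"tz":0.009,"ax":0,"ay":0,"az":0},{"fingers":-1,"tx":0,"ty":0,"tz":0.012,"ax":0,"ay":0,"az":0}]'

```text
time_s: 10.93
tcp_pos: [0.5592, -0.0123, 0.0507]
ee_rot: [[-0.002, -0.995, 0.098], [-0.002, 0.098, 0.995], [-1.0, 0.002, -0.002]]
wrist_force: [-0.6, -5.5, 1.2]
gripper_width: 0.993
```

```bash
python3 -c "
from h import *
go((0,-.025,.0515),0)"
```

```text
tcp bench [ -0.5 -41.1  50.7] -> t [-0.0011 -0.0007  0.0215] a [-0.     -0.0006 -0.0006] F [-0.  -5.5  1.2]
```

Request:
play_rows --commands '[{"fingers":-1,"tx":0,"ty":0,"tz":0.004,"ax":0,"ay":0,"az":0},{"fingers":-1,"tx":0,"ty":0,"tz":0.008,"ax":0,"ay":0,"az":0},{"fingers":-1,"tx":-0.0007,"ty":0,"tz":0.012,"ax":0,"ay":0,"az":0},{"fingers":-1,"tx":-0.0007,"ty":0,"tz":0.015,"ax":0,"ay":0,"az":0},{"fingers":-1,"tx":-0.0007,"ty":0,"tz":0.018,"ax":0,"ay":0,"az":0}]'

```text
time_s: 11.35
tcp_pos: [0.5605, 0.0018, 0.0508]
ee_rot: [[-0.002, -0.995, 0.098], [-0.001, 0.098, 0.995], [-1.0, 0.002, -0.001]]
wrist_force: [0.2, -2.9, -0.9]
gripper_width: 1.003
```

```bash
python3 -c "
from h import *
go((0,-.0195,.0515),0)"
```

```text
tcp bench [ -0.6 -27.   50.8] -> t [-0.0009 -0.0008  0.01  ] a [-0.     -0.0003 -0.0006] F [ 0.5 -2.9 -0.9]
```

Request:
play_rows --commands '[{"fingers":-1,"tx":0,"ty":0,"tz":0.002,"ax":0,"ay":0,"az":0},{"fingers":-1,"tx":0,"ty":0,"tz":0.004,"ax":0,"ay":0,"az":0},{"fingers":-1,"tx":0,"ty":0,"tz":0.005,"ax":0,"ay":0,"az":0}]'

```text
time_s: 11.6
tcp_pos: [0.5617, 0.0062, 0.0512]
ee_rot: [[-0.0, -0.995, 0.097], [-0.0, 0.097, 0.995], [-1.0, 0.0, -0.0]]
wrist_force: [1.1, -3.2, 0.0]
gripper_width: 0.996
```

Request:
play_rows --commands '[{"fingers":-1,"tx":0,"ty":0,"tz":0.001,"ax":0,"ay":0,"az":0},{"fingers":-1,"tx":0,"ty":0,"tz":0.002,"ax":0,"ay":0,"az":0}]'

```text
time_s: 11.77
tcp_pos: [0.5616, 0.0073, 0.0512]
ee_rot: [[-0.001, -0.995, 0.097], [-0.0, 0.097, 0.995], [-1.0, 0.001, -0.001]]
wrist_force: [0.2, -3.7, -0.6]
gripper_width: 1.001
```

Request:
play_rows --commands '[{"fingers":-1,"tx":0,"ty":0,"tz":0.001,"ax":0,"ay":0,"az":0},{"fingers":-1,"tx":0,"ty":0,"tz":0.002,"ax":0,"ay":0,"az":0}]'

```text
time_s: 11.93
tcp_pos: [0.5616, 0.0087, 0.0512]
ee_rot: [[-0.001, -0.995, 0.097], [-0.0, 0.097, 0.995], [-1.0, 0.001, -0.001]]
wrist_force: [-0.3, -4.2, 0.6]
gripper_width: 0.999
```

```bash
python3 -c "
from h import *
go((0,-.0195,.0515),0)
a=viewer.capture('scene');save(a,'s2.png',(270,160,400,260),6)"
```

```text
tcp bench [ -0.2 -20.   51.2] -> t [-0.0005 -0.0002  0.0007] a [ 0.0001 -0.0002 -0.0003] F [ 0.1 -4.2  0.6]
```

View pics/s2.png

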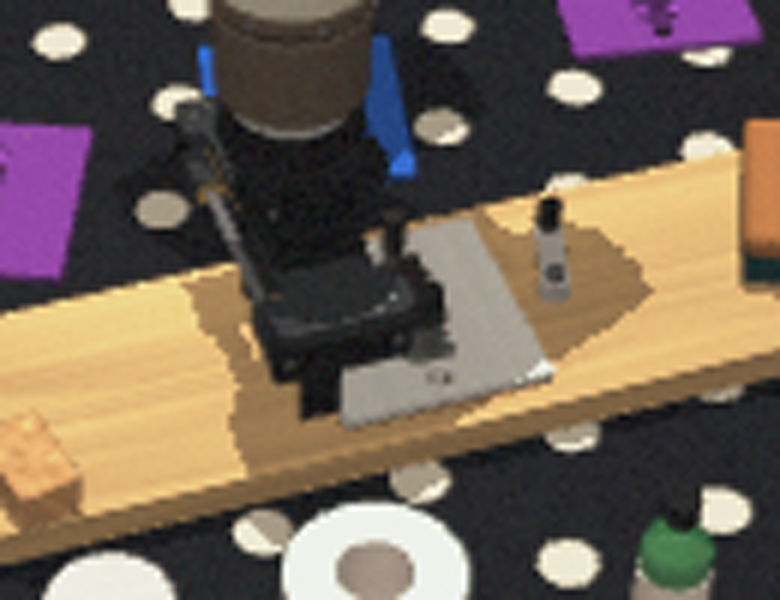

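The far hole at crop (440,378) now shows grey steel inside, and the patch's +y strip is covered. The plate may not have dropped yet, so I'll creep on and watch the force.

Request:
play_rows --commands '[{"fingers":-1,"tx":0,"ty":0,"tz":0.001,"ax":0,"ay":0,"az":0},{"fingers":-1,"tx":0,"ty":0,"tz":0.0015,"ax":0,"ay":0,"az":0}]'

```text
time_s: 12.15
tcp_pos: [0.5616, 0.0098, 0.0511]
ee_rot: [[-0.001, -0.995, 0.097], [-0.001, 0.097, 0.995], [-1.0, 0.001, -0.001]]
wrist_force: [0.3, -5.5, 0.4]
gripper_width: 0.999
```

Request:
play_rows --commands '[{"fingers":-1,"tx":0,"ty":0,"tz":0.001,"ax":0,"ay":0,"az":0},{"fingers":-1,"tx":0,"ty":0,"tz":0.0015,"ax":0,"ay":0,"az":0}]'

```text
time_s: 12.32
tcp_pos: [0.5615, 0.0101, 0.0511]
ee_rot: [[-0.002, -0.995, 0.098], [-0.002, 0.098, 0.995], [-1.0, 0.002, -0.002]]
wrist_force: [0.0, -9.1, 0.6]
gripper_width: 1.003
```

```bash
python3 -c "
from h import *
go((0,-.0195,.0515),0)"
```

```text
tcp bench [ -0.4 -18.7  51.1] -> t [-0.0005 -0.0006 -0.0011] a [-0.     -0.0006 -0.0006] F [ 0.9 -9.1  0.6]
```

The force jumps to 9 N and the tool stalls at the expected home position, so the holes have caught. I'll back off and look from above.

Request:
play_rows --commands '[{"fingers":-1,"tx":0,"ty":0,"tz":-0.015,"ax":0,"ay":0,"az":0},{"fingers":-1,"tx":0,"ty":0,"tz":-0.03,"ax":0,"ay":0,"az":0},{"fingers":-1,"tx":-0.04,"ty":0,"tz":-0.035,"ax":0,"ay":0,"az":0},{"fingers":-1,"tx":-0.09,"ty":0,"tz":-0.035,"ax":0,"ay":0,"az":0},{"fingers":-1,"tx":-0.14,"ty":0,"tz":-0.035,"ax":0,"ay":0,"az":0}]'

```text
time_s: 12.73
tcp_pos: [0.5587, -0.0157, 0.1565]
ee_rot: [[-0.003, -0.995, 0.098], [-0.0, 0.098, 0.995], [-1.0, 0.003, -0.0]]
wrist_force: [1.2, 0.0, -0.6]
gripper_width: 0.998
```

Request:
play_rows --commands '[{"fingers":-1,"tx":-0.05,"ty":0,"tz":0.02,"ax":0,"ay":0,"az":0},{"fingers":-1,"tx":-0.1,"ty":0,"tz":0.07,"ax":0,"ay":0,"az":0},{"fingers":-1,"tx":-0.1,"ty":0,"tz":0.12,"ax":0,"ay":0,"az":0},{"fingers":-1,"tx":-0.1,"ty":0,"tz":0.17,"ax":0,"ay":0,"az":0},{"fingers":-1,"tx":-0.1,"ty":0,"tz":0.18,"ax":0,"ay":0,"az":0}]'

```text
time_s: 13.15
tcp_pos: [0.5738, 0.1241, 0.2325]
ee_rot: [[0.004, -0.996, 0.093], [0.004, 0.093, 0.996], [-1.0, -0.003, 0.004]]
wrist_force: [0.0, -1.3, -0.3]
gripper_width: 1.001
```

```bash
python3 -c "
from look import *
s,w,v=look('w4',[0,.05,0.,0],patch=False)
save(w,'w4c.png',(220,60,440,240),3.3)
go((0,.09,.21))
for f in ('scene','top'):
  a=viewer.capture(f)
  for n in ('catch_knob','catch'):
    for d in spotter.find_in(n,a)[:2]: print(f,n,np.round(d['uv'],1),round(d['score'],2),np.round(w2b(at(a,d['uv'],.0505))*1e3))
  save(a,f+'3.png',(335,180,385,225) if f=='scene' else (265,170,315,215),10)
"
```

```text
{'bl': (np.int64(26), 30), 'br': (np.int64(28), 35), 'pl': (np.int64(60), 60), 'pr': (np.int64(59), 59), 'pt': (np.int64(60), 60), 'pb': (np.int64(60), 60)} res [-0.4 -0.1 -0.4 -0.1 -0.9  0.2 -0.8  0.1 -0.2  0.3  0.2 -0.4]
bench [0.5632 0.0286] yaw -5.87 rest mm [-1.6 51.5] yaw,tilt rad [0.002 0.042]
near [365.4 149.4]
far [280.9 148.8]
tcp bench [2.000e-01 9.520e+01 2.314e+02] -> t [ 0.0286  0.0004 -0.007 ] a [0.0014 0.0008 0.0003] F [ 0.3  0.2 -0.3]
scene catch [359.9 201.6] 0.47 [-11. 131.  50.]
top catch_knob [395.9 118.5] 0.55 [ 246. -194.   50.]
top catch_knob [318.3 189.1] 0.46 [-7. 38. 50.]
```

View pics/w4c.png

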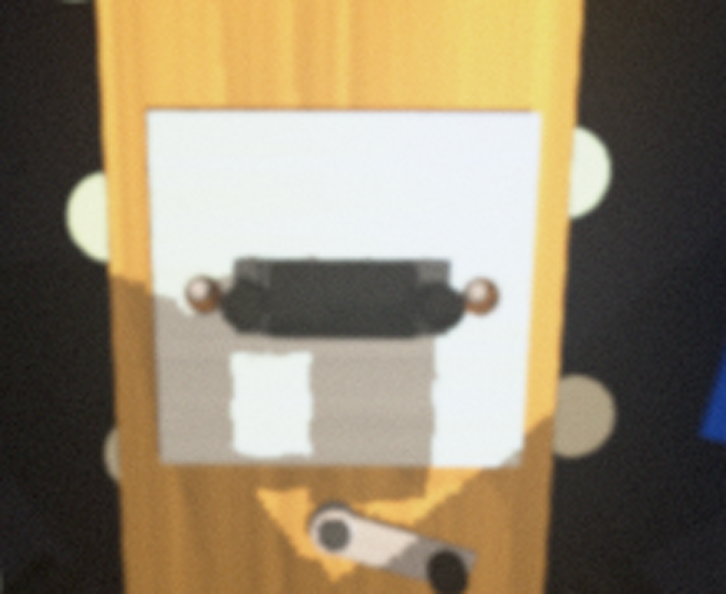

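Both holes show their pins and the plate covers the patch. The 0.04 rad tilt reading matches the fit's bias: it read 0.15 where about 0.1 was true. The catch pivot is at about (321,221) and the knob at (356,233). Next is the catch angle and the push path.

```bash
cat >> h.py <<'E'
def pz(k): k=np.deg2rad(k);return np.array([-np.sin(k),np.cos(k),0])
def arc(q,gap,z=.067,k=36):
    return np.array([-.042*np.cos(q),.136-.042*np.sin(q),z])+pz(k)*(.0165+gap)
E
python3 - <<'E'
from h import *
import pickle
s,w=pickle.load(open('w4.pkl','rb'))
print(w2b(at(w,(320.9,221.5),.043,s)))
k=w2b(at(w,(355.8,233.3),.0595,s));print(k,np.arctan2(-(k[1]-.136),-k[0]))
q=-.27
for g in (.012,): print(arc(q,g))
p=arc(q,.014);p[2]=.13
go(p,36)
E
```

```text
[0.0002947  0.13616237 0.043     ]
[-0.03974546  0.14481975  0.0595    ] -0.21836757432426948
[-0.05723026  0.1702597   0.067     ]
tcp bench [ -0.   89.9 230.8] -> t [0.1345 0.0778 0.1092] a [-0.2004 -0.     -0.0005] F [0.1 0.2 0.8]
```

Request:
play_rows --commands '[{"fingers":1,"tx":0,"ty":0.03,"tz":0.035,"ax":-0.035,"ay":0,"az":0},{"fingers":1,"tx":0.0,"ty":0.06,"tz":0.07,"ax":-0.07,"ay":0,"az":0},{"fingers":1,"tx":0.04,"ty":0.0778,"tz":0.1092,"ax":-0.105,"ay":0,"az":0},{"fingers":1,"tx":0.08,"ty":0.0778,"tz":0.1092,"ax":-0.14,"ay":0,"az":0},{"fingers":1,"tx":0.12,"ty":0.0778,"tz":0.1092,"ax":-0.175,"ay":0,"az":0}]'

```text
time_s: 13.92
tcp_pos: [0.5221, 0.2073, 0.1408]
ee_rot: [[0.001, -0.896, -0.443], [0.002, -0.443, 0.896], [-1.0, -0.002, 0.001]]
wrist_force: [0.7, -0.4, -0.6]
gripper_width: 0.708
```

Request:
play_rows --commands '[{"fingers":1,"tx":0.01,"ty":0,"tz":0,"ax":-0.025,"ay":0,"az":0},{"fingers":1,"tx":0.01,"ty":0,"tz":0,"ax":-0.025,"ay":0,"az":0},{"fingers":1,"tx":0.01,"ty":0,"tz":0,"ax":-0.025,"ay":0,"az":0}]'

```text
time_s: 14.17
tcp_pos: [0.5228, 0.2057, 0.1336]
ee_rot: [[-0.001, -0.864, -0.504], [-0.001, -0.504, 0.864], [-1.0, 0.001, -0.0]]
wrist_force: [0.0, 0.2, 0.4]
gripper_width: 0.48
```

```bash
python3 -c "
from h import *
go(arc(-.25,.012),36);print(r.sense()['gripper_width'])"
```

```text
tcp bench [-58.  172.3 133.6] -> t [ 0.0887  0.0015 -0.0035] a [-0.0008 -0.0001 -0.0004] F [-0.   0.2  0.4]
0.4795931389886206
```

Descend while the fingers finish closing.

Request:
play_rows --commands '[{"fingers":1,"tx":0.0,"ty":0,"tz":0,"ax":0,"ay":0,"az":0},{"fingers":1,"tx":0.0,"ty":0,"tz":0,"ax":0,"ay":0,"az":0},{"fingers":1,"tx":0.0,"ty":0,"tz":0,"ax":0,"ay":0,"az":0},{"fingers":1,"tx":0.01,"ty":0,"tz":0,"ax":0,"ay":0,"az":0},{"fingers":1,"tx":0.03,"ty":0,"tz":0,"ax":0,"ay":0,"az":0}]'

```text
time_s: 14.58
tcp_pos: [0.5239, 0.2074, 0.113]
ee_rot: [[0.004, -0.862, -0.506], [0.003, -0.506, 0.862], [-1.0, -0.005, 0.001]]
wrist_force: [-0.3, 0.2, -0.0]
gripper_width: 0.095
```

Request:
play_rows --commands '[{"fingers":1,"tx":0.02,"ty":0,"tz":0,"ax":0,"ay":0,"az":0},{"fingers":1,"tx":0.04,"ty":0,"tz":0,"ax":0,"ay":0,"az":0},{"fingers":1,"tx":0.055,"ty":0,"tz":0,"ax":0,"ay":0,"az":0},{"fingers":1,"tx":0.055,"ty":0,"tz":0,"ax":0,"ay":0,"az":0},{"fingers":1,"tx":0.055,"ty":0,"tz":0,"ax":0,"ay":0,"az":0}]'

```text
time_s: 15.0
tcp_pos: [0.5222, 0.2063, 0.0694]
ee_rot: [[-0.002, -0.862, -0.506], [-0.001, -0.506, 0.862], [-1.0, 0.002, -0.0]]
wrist_force: [0.5, 1.2, 0.9]
gripper_width: 0.007
```

```bash
python3 -c "
from h import *
go(arc(-.25,.003),36);print(r.sense()['gripper_width'])
w=viewer.capture('wrist');save(w,'w5.png')"
```

```text
tcp bench [-58.6 172.8  69.4] -> t [ 0.0032  0.0013 -0.0166] a [ 0.0001 -0.     -0.0006] F [0.4 1.3 0.9]
0.007058747294930749
```

View pics/w5.png

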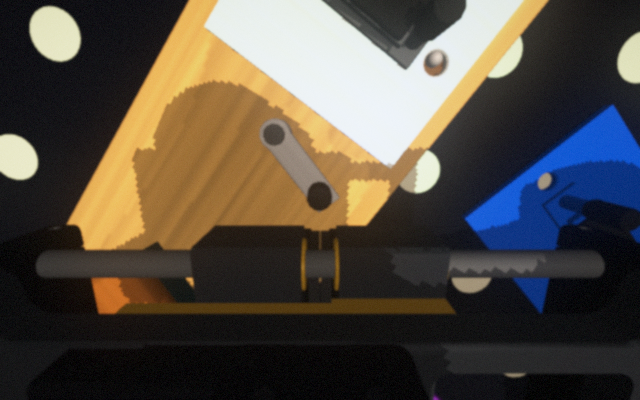

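The knob at (320,195) lies right in front of the closed fingers. Next, the arc waypoints.

```bash
cat >> h.py <<'E'
def rows(qs,gap=0.,z=.067):
    s=r.sense();R=np.array(s["ee_rot"])
    print("tcp",np.round(w2b(s["tcp_pos"])*1e3,1),"F",np.round(B().T@s["wrist_force"],1))
    for q in qs: print(round(q,2),np.round(R.T@(b2w(arc(q,gap,z))-s["tcp_pos"])/.75,4))
    print(np.round(Ro.from_matrix(R.T@tool(36)).as_rotvec()/np.pi,4))
E
python3 -c "
from h import *
rows(np.linspace(-.25,.35,5))"
```

```text
tcp [-58.2 173.2  70.2] F [ 0.3  0.9 -0.3]
-0.25 [ 0.0042  0.0022 -0.0206]
-0.1 [ 0.0042  0.0082 -0.0265]
0.05 [ 0.0042  0.0133 -0.0331]
0.2 [ 0.0042  0.0174 -0.0405]
0.35 [ 0.0042  0.0203 -0.0483]
[ 0.0001  0.     -0.0001]
```

Request:
play_rows --commands '[{"fingers":1,"tx":0.004,"ty":0.002,"tz":-0.0206,"ax":0,"ay":0,"az":0},{"fingers":1,"tx":0.004,"ty":0.008,"tz":-0.0265,"ax":0,"ay":0,"az":0},{"fingers":1,"tx":0.004,"ty":0.013,"tz":-0.0331,"ax":0,"ay":0,"az":0},{"fingers":1,"tx":0.004,"ty":0.0174,"tz":-0.0405,"ax":0,"ay":0,"az":0},{"fingers":1,"tx":0.004,"ty":0.02,"tz":-0.0483,"ax":0,"ay":0,"az":0}]'

```text
time_s: 15.47
tcp_pos: [0.5272, 0.1672, 0.0673]
ee_rot: [[-0.001, -0.862, -0.506], [-0.0, -0.506, 0.862], [-1.0, 0.001, 0.0]]
wrist_force: [-2.9, 0.2, -0.1]
gripper_width: 0.004
```

```bash
python3 -c "
from h import *
rows(np.linspace(.45,1.05,5))"
```

```text
tcp [-49.9 134.4  67.3] F [-2.9 -0.1 -0.1]
0.45 [ 0.0004  0.0001 -0.0054]
0.6 [ 0.0004  0.0009 -0.0138]
0.75 [ 0.0004  0.0005 -0.0221]
0.9 [ 0.0004 -0.0011 -0.0304]
1.05 [ 0.0004 -0.0039 -0.0383]
[ 0.0001  0.0001 -0.0003]
```

Request:
play_rows --commands '[{"fingers":1,"tx":0,"ty":0,"tz":-0.0054,"ax":0,"ay":0,"az":0},{"fingers":1,"tx":0,"ty":0.001,"tz":-0.0138,"ax":0,"ay":0,"az":0},{"fingers":1,"tx":0,"ty":0.0005,"tz":-0.0221,"ax":0,"ay":0,"az":0},{"fingers":1,"tx":0,"ty":-0.001,"tz":-0.0304,"ax":0,"ay":0,"az":0},{"fingers":1,"tx":0,"ty":-0.004,"tz":-0.0383,"ax":0,"ay":0,"az":0}]'

```text
time_s: 15.88
tcp_pos: [0.5455, 0.1438, 0.0669]
ee_rot: [[-0.001, -0.862, -0.506], [-0.0, -0.506, 0.862], [-1.0, 0.001, 0.0]]
wrist_force: [-1.5, 1.3, 0.1]
gripper_width: 0.003
```

```bash
python3 -c "
from h import *
rows(np.linspace(1.15,1.57,4))"
```

```text
tcp [-29.3 112.8  66.9] F [-1.6  1.2  0.1]
1.15 [-0.0002 -0.0013 -0.0039]
1.29 [-0.0002 -0.0056 -0.0104]
1.43 [-0.0002 -0.0109 -0.0162]
1.57 [-0.0002 -0.0168 -0.0213]
[ 0.0001  0.     -0.0002]
```

Request:
play_rows --commands '[{"fingers":1,"tx":0,"ty":-0.001,"tz":-0.004,"ax":0,"ay":0,"az":0},{"fingers":1,"tx":0,"ty":-0.0055,"tz":-0.0104,"ax":0,"ay":0,"az":0},{"fingers":1,"tx":0,"ty":-0.011,"tz":-0.0162,"ax":0,"ay":0,"az":0},{"fingers":1,"tx":0,"ty":-0.017,"tz":-0.0213,"ax":0,"ay":0,"az":0},{"fingers":1,"tx":0,"ty":-0.017,"tz":-0.0225,"ax":0,"ay":0,"az":0}]'

```text
time_s: 16.3
tcp_pos: [0.5652, 0.1367, 0.0667]
ee_rot: [[-0.001, -0.863, -0.506], [0.0, -0.506, 0.863], [-1.0, 0.001, 0.001]]
wrist_force: [-4.2, 3.4, 2.0]
gripper_width: 0.008
```

```bash
python3 -c "
from h import *
rows([1.57])"
```

```text
tcp [ -9.  107.7  66.7] F [-4.5  3.   2. ]
1.57 [-0.0004  0.001   0.0001]
[-0.0001  0.0003 -0.0002]
```

Request:
play_rows --commands '[{"fingers":1,"tx":0,"ty":-0.001,"tz":-0.0008,"ax":0,"ay":0,"az":0},{"fingers":1,"tx":0,"ty":-0.0022,"tz":-0.0016,"ax":0,"ay":0,"az":0},{"fingers":1,"tx":0,"ty":-0.0022,"tz":-0.0016,"ax":0,"ay":0,"az":0}]'

```text
time_s: 16.55
tcp_pos: [0.5653, 0.1367, 0.0667]
ee_rot: [[-0.003, -0.862, -0.506], [-0.0, -0.506, 0.862], [-1.0, 0.003, 0.002]]
wrist_force: [-6.4, 3.7, 3.2]
gripper_width: 0.005
```

Request:
play_rows --commands '[{"fingers":1,"tx":0,"ty":0.01,"tz":0.01,"ax":0,"ay":0,"az":0},{"fingers":1,"tx":0,"ty":0.02,"tz":0.02,"ax":0,"ay":0,"az":0},{"fingers":1,"tx":-0.05,"ty":0.025,"tz":0.04,"ax":0,"ay":0,"az":0},{"fingers":1,"tx":-0.1,"ty":0.025,"tz":0.06,"ax":0,"ay":0,"az":0},{"fingers":1,"tx":-0.14,"ty":0.025,"tz":0.06,"ax":0,"ay":0,"az":0}]'

```text
time_s: 16.97
tcp_pos: [0.5268, 0.1669, 0.1742]
ee_rot: [[0.002, -0.861, -0.509], [0.0, -0.509, 0.861], [-1.0, -0.001, -0.001]]
wrist_force: [0.9, 0.8, 0.2]
gripper_width: 0.001
```

```bash
python3 -c "
from h import *
import pickle
s=r.sense();go((0,.1,.2));w=viewer.capture('wrist');pickle.dump((s,w),open('w6.pkl','wb'))
save(w,'w6.png')
print(proj(w,b2w((0,.094,.0595)),s),proj(w,b2w((0,.136,.043)),s))"
```

```text
tcp bench [-50.2 134.1 174.2] -> t [-0.0343 -0.0273 -0.0762] a [ 0.201  -0.      0.0005] F [0.8 0.9 0.2]
[300.47040935 135.98330784] [275.95296771 172.4329887 ]
```

View pics/w6.png

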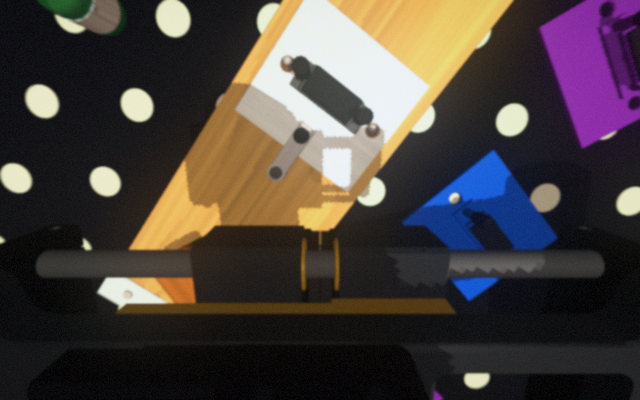

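Knob seen at (301,135), against (300.5,136) predicted at the stop. Both pins show in their holes and the tool is clear of everything. Handing in.

```bash
python3 -c "
from h import *
print(job.finish_job())"
```

```text
the job is handed in; nothing more can be done
None
```

The rest is home over both pins and the catch is locked over its plate. I handed the job in at about 17 s on the robot's clock. The hand-in gave no verdict, so this rests on my own checks.

**What I did:**
- I slid the plate about 7 mm towards bench -x with the open fingertips, which also squared its yaw.
- I then pushed it about 31 mm towards +y until it caught on the pins. The force jumped to 9 N and the tool stalled at the expected home position.
- I pushed the knob round with the closed fingers until it stalled at its stop, at about 7 N.

**Last checks:**
- **Holes:** both pins show in their holes.
- **Catch:** the knob appears within about 1 pixel of where it should be at the stop.
- **Clearance:** the arm is raised clear, and I saw no sign of contact with the fork. I did not re-measure the bystanders at the end.

**Disagreements:**
- The image fit gave the seated plate a tilt of 0.04 rad, above the 0.03 limit. The same fit read 0.15 rad earlier, when the geometry says about 0.10, so I took the difference as bias and the plate as flat.
- It also placed the plate 1.6 mm off home in x and 1.5 mm in y, within calibration and the 5 mm limit.

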